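Clear the fuel-cell car and hold its solar panel over the bed

ROBOT

A 7-joint arm with a two-finger parallel gripper is mounted at the origin on the work surface. World frame = base frame: x ahead of the robot, y to its left, z up, the work surface at z = 0. Lengths are in m, angles in rad, forces in N, time in s.
With the tool pointing down it reaches from about 0.4 to 0.85 m from the base axis. Payload 10.4 kg.
Tool frame: the origin (TCP) lies midway between the tips of the shut fingers; the grasp point (between the pads) lies 19 mm behind it; z points along the fingers, x is the direction in which the jaws open and shut, and the axes are right-handed (so a half turn about z gives the same grasp; the last joint's range is limited). The gripper opens to 85 mm and grips with 20 to 120 N. Pads are 22 mm wide; open, the fingers measure 114 mm over their backs; the gripper's body (76 mm by 85 mm) begins 54 mm behind the grasp point. The pads swing forward as they close: fully open they stand 13 mm farther back than shut.
Start: joints at [1.315, 0.332, -0.065, 1.46, 0.022, 1.35, -0.088], TCP at [0.144, -0.608, 0.231] pointing down, gripper open.
Joint ranges: [-2.6, 2.6], [-0.5, 2.12], [-1.47, 1.34], [0.16, 2.42], [-1.27, 4.41], [0.06, 2.06], [-2.6, 2.6]. Speed limits (rad/s): [2.22, 2.22, 2.79, 2.79, 3.14, 3.14, 3.14].

INTERFACE

Orientations are given as a unit quaternion [x, y, z, w].
In Python, from workcell import manip, cams gives the robot as it stands.
- The arm moves only by the tool move_arm, never from a script. Its argument "moves" is a list of rows, each a list of 7 numbers: the turn, a rotation vector about the tool's x, y, z in degrees, then the shift along the tool's x, y, z in m, then the finger opening in m, from 0 to 0.0854. A call has 1 to 10 rows; each row is the pose to reach, as a shift and turn from the pose commanded when the call began, along the tool's axes at that moment; what a row does not reach only later rows make up. A row lasts 1/10 s, in which the tool goes at most 50 mm and 8.59 degrees, less where a joint would pass 70% of its speed; a pose out of reach is approached as far as the arm can. A call with a gripper value outside its range is refused whole. The fingers move at their own pace and stop on an object; "grip_force" is the grip in N (left out, the last holds). Time passes only in rows, so rows that repeat a pose let the fingers close. It gives the time, the measured TCP pose, the force and the opening at its end, in the units of the state.
- manip.get_obs(): the state, without advancing time (a new reading comes with each control period).
- cams.camera(name): name is "scene" or "top" or "wrist"; returns the picture (384x512x3 uint8, red, green, blue); there is no depth.
- cams.camera_params(name): a dict with "fx", "fy", "cx", "cy" (pixels), "dist_coeffs" ([k1, k2, p1, p2, k3] as OpenCV has them; the pictures are not rectified), "xyz" and "rotation" of the camera in the world. Camera axes: x right, y up, looking along -z (the intrinsics and any distortion apply to the point x, -y, -z); pixel columns grow to the right and rows downward; lengths in m; the calibration is good to about 2 mm. A picture is of the moment at which its call begins: read the wrist's pose just before it. camera_params takes no time and is no camera call; for the wrist camera it gives the pose at the moment of the call.
- manip.hand_in(): hands the job in, once; it reports no verdict.
The state is a dict: "clock": time; "joint_pos": joint angles; "joint_velocities": joint speeds; "tau": joint torques, N m; "position": TCP position; "ee_rot": TCP orientation; "ft_force": force on the tool from outside, world axes, zero at the start; "torque": the same for the moment, N m; "grip_width": opening from 0.0 (shut) to 1.0 (fully open).
Only numpy, scipy, OpenCV 4.12 (cv2) and the standard library are available. Lean on these libraries where they do the work, as an engineer would, in place of code of your own. Each camera call takes 0.05 s, during which the arm holds its last target. There are 200 camera calls.

TASK

Take the safety glasses off the model car's deck and hang them on the bench rail, balanced with both side arms lying across the bar. Then pick up the solar panel, carry it over the glassware without disturbing it, and hold it level about 15 mm above the black bed on the car, centred and lined up lengthwise with the bed (either end first), so that a partner can connect the leads underneath. Never let the panel touch the car, and finish while still holding it there: do not put it down.

Things in the scene. Friction and masses are not known exactly. Their poses are not given: they have to be found in the camera images.
- car: Fixed model fuel-cell car, clear flat deck 285 x 170 mm whose top is 66 mm above the table; does not roll. Origin on the table straight below the centre of the panel bed; x is the car's lengthwise axis, z up. The deck runs from x = -100 to +185 mm, y = +-85 mm. A clear fuel-cell block (34 x 80 mm, rising 60 mm above the deck) stands on the deck at x = 131 to 165 mm.
- car_bed (a point): Centre of the top face of the black panel bed, a raised block 100 mm (x) x 40 mm (y) x 18 mm on the deck, with two copper contacts and a yellow panel outline on the deck around it. 84 mm above the table; axes as the car's.
- glasses: Loose rigid safety glasses, blue frame, clear lenses, 70 g, upright on the car's deck over the bed: 148 mm long (x), 124 wide (y), 60 tall; from the side an upside-down U. Origin 60 mm below the top, midway between lens front (x = -70 mm) and the rubber ear ends (x = +70 mm, reaching down to z = 0); it balances at x = 0 within 3 mm. z up.
- glasses_bridge (a point): Top middle of the lens front (x = -70, y = 0, z = 60 mm in the glasses' frame): the nose bridge, the place to grip from above, 10 mm thick along x, 26 mm wide along y, solid for 42 mm downwards.
- glasses_arms (a point): Midway between the two straight side arms, at mid-length (x = y = 0) and at the height of their underside (z = 52 mm in the glasses' frame). The arms run along x at y = +-57 mm, 6 mm wide, 8 mm high. When hung, this point should lie on top of the bar, within 50 mm of the bar's middle.
- rail: Fixed steel bench rail: a horizontal bar along its own y, 260 mm between the end posts, bar radius 6 mm, its axis 150 mm above the table, so its top is at 156 mm. Origin on the table below the bar's middle. Stands to the left or to the right of the car. The glasses go over it with their x across the bar, either way round.
- stand: Fixed blue pedestal 90 mm (x) x 40 mm (y) x 45 mm tall on which the panel lies; origin under its centre on the table. Stands on the other side of the car from the rail.
- panel: Loose rigid solar panel, orange frame with black cells on top, 130 mm (x) x 62 mm (y) x 8 mm thick, 70 to 120 g. Origin at the centre of its underside, z up. Grip it across its 62 mm width; its long edges overhang the stand, and would overhang the bed, by 11 mm each side.
- wash_bottle: Loose white squeeze bottle with a bent tube, 60 mm across, 178 mm tall; origin under its centre. Stands between the car and the left pedestal or rail. Leave standing.
- beaker: Loose glass beaker, 58 mm across, 80 mm tall; origin under its centre. Stands between the car and the left pedestal or rail. Leave standing.
- tube_rack: Loose wooden rack with stoppered tubes, 150 mm (x) x 45 mm (y), 122 mm tall; origin under its centre. Stands between the car and the right pedestal or rail. Leave standing.
There are look-alikes about, which are no part of the job. Of the things shaped like the panel, the orange one is meant.

How it is judged:
By the outcome, as a careful person would: the job done as asked, in the order asked, and still so for the second after the job is handed in, while the arm keeps its last pose, push and grip.
It also fails if it takes over 64 s, if anything falls off the work surface, if the arm or the gripper's body presses on something with over 40 N, if the wrist force passes 120 N, or if a joint passes its speed limit or range.

## Working session

There is one attempt and no reset: what is moved stays moved. The work goes in short steps, Python scripts to look and compute and a tool call to move; the robot and the scene stay as the last step left them, time stands still between calls to the robot, and variables do not carry over. Pictures are saved under pics/ and viewed, about 8 in all and at most 12, crops included, and the job is handed in when it is done.

Besides the shell and the picture viewer there is one more tool, called by a JSON object that holds its "api" and its "payload", one argument or row to a line. move_arm: Moves the arm, as the interface text tells. Its arguments: {"type":"object","properties":{"moves":{"type":"array","items":{"type":"array","items":{"type":"number"}}},"grip_force":{"type":"number"}},"required":["moves"]}

```bash
ls; mkdir -p pics; python3 - <<'E'
from workcell import manip,cams
import cv2
print(manip.get_obs())
for n in("scene","top"):
    im=cams.camera(n);print(n,cams.camera_params(n))
    cv2.imwrite(f"pics/{n}0.png",cv2.cvtColor(im,cv2.COLOR_RGB2BGR))
E
```

```text
pics
{'clock': 0.0, 'joint_pos': array([ 1.31540352,  0.33284821, -0.06469485,  1.46095907,  0.02160192,
        1.34989662, -0.08850892]), 'joint_velocities': array([ 0.00162104, -0.00105776, -0.00072281,  0.00204857, -0.00161304,
        0.00089013, -0.00065231]), 'tau': array([-6.82681252e-05, -6.25457168e+01,  4.88153100e-02, -3.91597795e+01,
        1.62283774e-02,  1.00103865e-02,  6.99191378e-05]), 'position': array([ 0.14408747, -0.6077717 ,  0.23052222]), 'ee_rot': array([ 7.84443451e-01, -6.20199944e-01, -5.76440072e-04, -4.10815100e-04]), 'ft_force': array([ 1.14749136, -0.68482382,  0.64801549]), 'torque': array([ 0.00036797,  0.00250133, -0.00758177]), 'grip_width': 0.9966484402078446}
scene {'fx': 474.826679418867, 'fy': 474.826679418867, 'cx': 254.43438693814724, 'cy': 191.99665202406248, 'dist_coeffs': array([-0.16620972,  0.        ,  0.        ,  0.        ,  0.        ]), 'xyz': array([ 1.17489098, -0.37082116,  0.74017903]), 'rotation': array([0.37648345, 0.23239713, 0.47188483, 0.76261162])}
top {'fx': 346.45421676244814, 'fy': 346.45421676244814, 'cx': 257.7489546638759, 'cy': 191.90153243563054, 'dist_coeffs': array([-0.01192757,  0.        ,  0.        ,  0.        ,  0.        ]), 'xyz': array([0.33006851, 0.01422647, 0.98510794]), 'rotation': array([-0.03635162,  0.04368583,  0.70710741, -0.70481857])}
```

```bash
python3 - <<'E'
import cv2
for n in("scene","top"):
    im=cv2.imread(f"pics/{n}0.png");cv2.imwrite(f"pics/{n}0b.png",cv2.resize(im,(800,600),interpolation=cv2.INTER_CUBIC))
E
```

```text
(no output)
```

View pics/top0b.png

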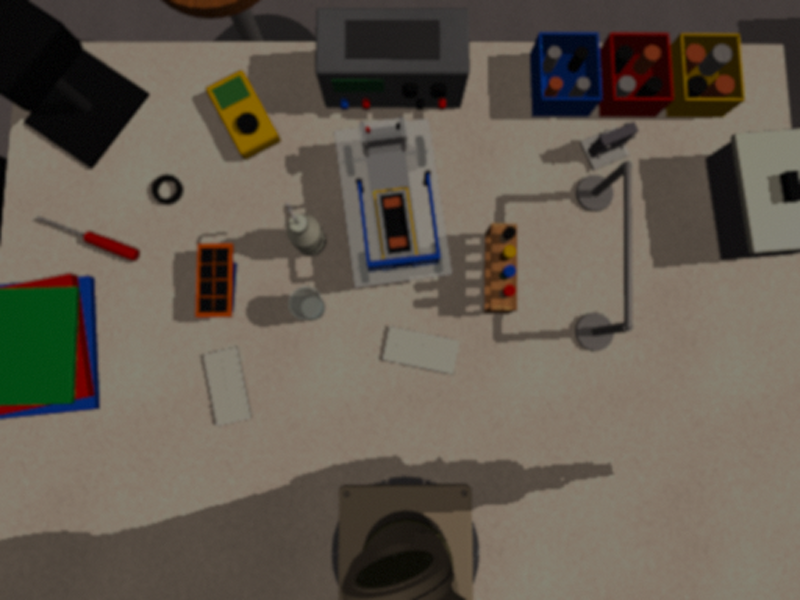

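View pics/scene0b.png

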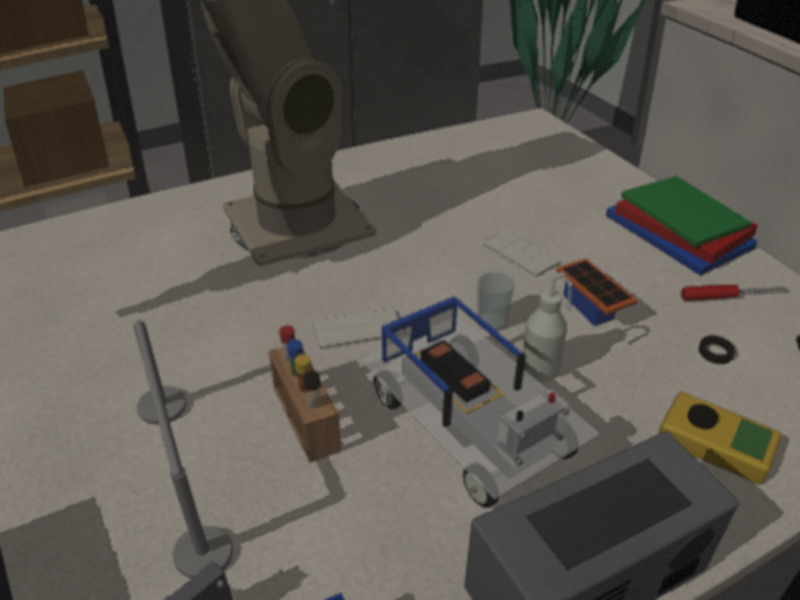

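```bash
cat > h.py <<'E'
import numpy as np,cv2
from scipy.spatial.transform import Rotation as R
from workcell import manip,cams
def px2w(cam,pts,z,p=None):
    p=p or cams.camera_params(cam);K=np.array([[p['fx'],0,p['cx']],[0,p['fy'],p['cy']],[0,0,1]])
    u=cv2.undistortPoints(np.array(pts,float).reshape(-1,1,2),K,p['dist_coeffs']).reshape(-1,2)
    d=R.from_quat(p['rotation']).apply(np.c_[u[:,0],-u[:,1],-np.ones(len(u))])
    return p['xyz']+d*((np.asarray(z)-p['xyz'][2])/d[:,2])[:,None]
def w2px(cam,P,p=None):
    p=p or cams.camera_params(cam);K=np.array([[p['fx'],0,p['cx']],[0,p['fy'],p['cy']],[0,0,1]])
    c=R.from_quat(p['rotation']).inv().apply(np.atleast_2d(P)-p['xyz'])*[1,-1,-1]
    return cv2.projectPoints(c.reshape(-1,1,3),np.zeros(3),np.zeros(3),K,p['dist_coeffs'])[0].reshape(-1,2)
def save(im,name,box=None,s=4):
    im=cv2.cvtColor(im,cv2.COLOR_RGB2BGR)
    if box: x,y,w,h=box; im=im[y:y+h,x:x+w]
    cv2.imwrite(name,cv2.resize(im,None,fx=s,fy=s,interpolation=cv2.INTER_CUBIC))
def togo(P,yaw=None):
    """shift (tool axes) from TCP to P; turn to tool-down with tool x at world yaw deg"""
    o=manip.get_obs();r=R.from_quat(o['ee_rot'])
    print('t',round(o['clock'],2),'pos',o['position'].round(4),'w',round(o['grip_width'],3),'F',o['ft_force'].round(2),'xaxis yaw',np.degrees(np.arctan2(*r.as_matrix()[[1,0],0])).round(2),'zaxis',r.as_matrix()[:,2].round(4),'q',o['joint_pos'].round(2))
    print('shift',r.inv().apply(np.array(P)-o['position']).round(4))
    if yaw is not None:
        a=np.radians(yaw);x=np.array([np.cos(a),np.sin(a),0]);z=np.array([0,0,-1.])
        t=R.from_matrix(np.c_[x,np.cross(z,x),z]);print('turn',np.degrees((r.inv()*t).as_rotvec()).round(2))
E
python3 - <<'E'
import cv2
im=cv2.cvtColor(cv2.imread('pics/top0.png'),cv2.COLOR_BGR2RGB)
from h import save
a=im[75:185,120:290]; 
import numpy as np
save(im,'pics/c1.png',(120,70,170,125),4.7)
save(im,'pics/c2.png',(280,75,140,150),4)
E
```

```text
(no output)
```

View pics/c1.png

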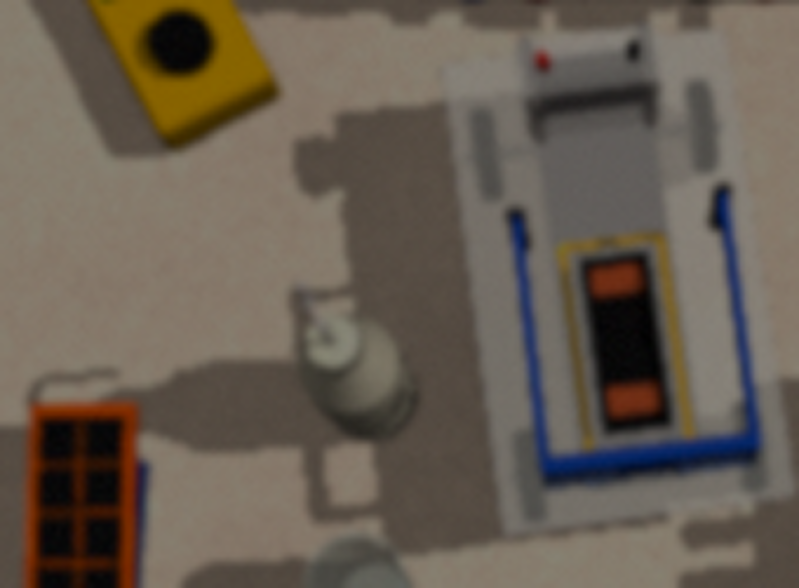

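View pics/c2.png

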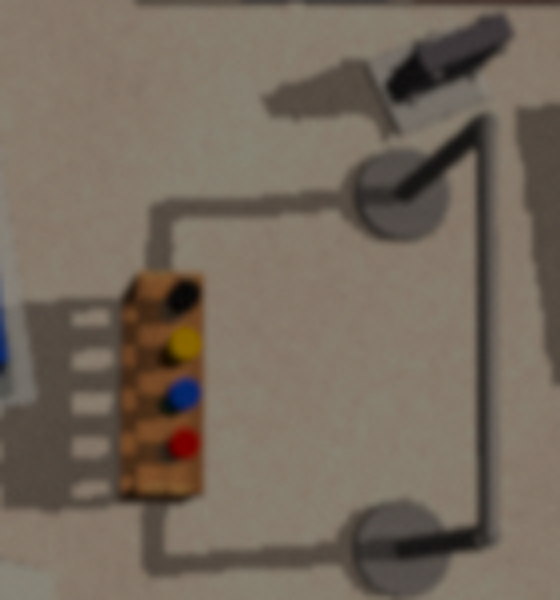

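```bash
python3 - <<'E'
from h import *
def c1(*p): return [(120+x/4.7,70+y/4.7) for x,y in p]
def c2(*p): return [(280+x/4,75+y/4) for x,y in p]
def sh(n,P):
    P=P[:,:2];print(n,P.round(4).tolist(),'mean',P.mean(0).round(4),'edges',[(np.linalg.norm(d).round(4),np.degrees(np.arctan2(d[1],d[0])).round(1)) for d in np.roll(P,-1,0)-P])
sh('bed',px2w('top',c1((583,262),(650,253),(668,425),(603,435)),.084))
sh('deck',px2w('top',c1((445,70),(730,35),(796,497),(507,535)),.066))
sh('yellow',px2w('top',c1((560,244),(663,236),(688,435),(588,445)),.066))
sh('gl arms ends/front',px2w('top',c1((516,225),(724,200),(755,440),(548,465)),.126))
sh('rail',px2w('top',c2((486,122),(487,537)),.15))
sh('rail base',px2w('top',c2((402,195),(400,548)),.0))
sh('panel',px2w('top',c1((32,405),(138,403))+[(231*.64,316*.64),(196*.64,315*.64)],.053))
sh('rack',px2w('top',c2((183,295),(183,443)),.122))
sh('bottle',px2w('top',c1((335,345)),.175)); sh('beaker',px2w('top',[(308*.64,305*.64)],.04))
E
```

```text
bed [[0.6108, 0.0407], [0.6161, 0.0025], [0.5163, -0.0072], [0.5107, 0.0293]] mean [0.5635 0.0163] edges [(np.float64(0.0385), np.float64(-82.2)), (np.float64(0.1002), np.float64(-174.4)), (np.float64(0.037), np.float64(98.8)), (np.float64(0.1008), np.float64(6.4))]
deck [[0.733, 0.1225], [0.7547, -0.0456], [0.4781, -0.0806], [0.4565, 0.0843]] mean [0.6056 0.0202] edges [(np.float64(0.1695), np.float64(-82.6)), (np.float64(0.2788), np.float64(-172.8)), (np.float64(0.1664), np.float64(97.4)), (np.float64(0.2791), np.float64(7.9))]
yellow [[0.6272, 0.0546], [0.632, -0.0053], [0.5142, -0.0191], [0.5085, 0.0382]] mean [0.5705 0.0171] edges [(np.float64(0.0601), np.float64(-85.5)), (np.float64(0.1186), np.float64(-173.3)), (np.float64(0.0576), np.float64(95.7)), (np.float64(0.1199), np.float64(7.8))]
gl arms ends/front [[0.6185, 0.0759], [0.6325, -0.0375], [0.4994, -0.0529], [0.486, 0.0581]] mean [0.5591 0.0109] edges [(np.float64(0.1142), np.float64(-82.9)), (np.float64(0.134), np.float64(-173.4)), (np.float64(0.1117), np.float64(96.9)), (np.float64(0.1337), np.float64(7.7))]
rail [[0.64
[... 200 characters left out ...]
0.5132 -0.3519] edges [(np.float64(0.26), np.float64(177.1)), (np.float64(0.26), np.float64(-2.9))]
panel [[0.5354, 0.362], [0.5364, 0.3004], [0.4088, 0.3005], [0.4107, 0.3608]] mean [0.4728 0.3309] edges [(np.float64(0.0616), np.float64(-89.0)), (np.float64(0.1276), np.float64(180.0)), (np.float64(0.0604), np.float64(88.2)), (np.float64(0.1246), np.float64(0.5))]
rack [[0.5385, -0.1688], [0.4434, -0.1663]] mean [ 0.4909 -0.1675] edges [(np.float64(0.0952), np.float64(178.5)), (np.float64(0.0952), np.float64(-1.5))]
bottle [[0.5392, 0.164]] mean [0.5392 0.164 ] edges [(np.float64(0.0), np.float64(0.0))]
beaker [[0.4289, 0.1703]] mean [0.4289 0.1703] edges [(np.float64(0.0), np.float64(0.0))]
```

```bash
python3 - <<'E'
from h import *
togo([0.493,0.003,0.25],7.3)
E
```

```text
t 0.1 pos [ 0.1441 -0.6078  0.2306] w 1.002 F [-0.2   0.94 -0.47] xaxis yaw -76.66 zaxis [-4.0e-04  1.2e-03 -1.0e+00] q [ 1.32  0.33 -0.06  1.46  0.02  1.35 -0.09]
shift [-0.5139 -0.4804 -0.0188]
turn [-5.000e-02  6.000e-02 -8.396e+01]
```

{"api": "move_arm", "payload": {
  "moves": [
    [0,0,-8,-0.03,-0.03,-0.005,0.085],
    [0,0,-16,-0.065,-0.06,-0.01,0.085],
    [0,0,-24,-0.1,-0.09,-0.019,0.085],
    [0,0,-32,-0.135,-0.125,-0.019,0.085],
    [0,0,-40,-0.17,-0.16,-0.019,0.085],
    [0,0,-48,-0.205,-0.19,-0.019,0.085],
    [0,0,-56,-0.24,-0.225,-0.019,0.085],
    [0,0,-64,-0.275,-0.255,-0.019,0.085],
    [0,0,-72,-0.31,-0.29,-0.019,0.085],
    [0,0,-80,-0.345,-0.32,-0.019,0.085]
  ]
}}

```text
clock: 1.1
position: [0.3766, -0.1965, 0.2502]
ee_rot: [0.999, 0.032, 0.0, 0.0]
ft_force: [0.5, -0.6, 0.5]
grip_width: 0.994
```

```bash
python3 - <<'E'
from h import *
togo([0.493,0.003,0.25],7.3)
E
```

```text
t 1.1 pos [ 0.3766 -0.1965  0.2502] w 0.994 F [ 0.53 -0.56  0.47] xaxis yaw 3.69 zaxis [ 1.e-04 -4.e-04 -1.e+00] q [ 0.94 -0.11 -0.52  1.9  -0.06  1.34  0.5 ]
shift [ 0.1289 -0.1916  0.0002]
turn [ 0.02 -0.   -3.61]
```

{"api": "move_arm", "payload": {
  "moves": [
    [0,0,-1,0.025,-0.038,0,0.085],
    [0,0,-2,0.052,-0.077,0,0.085],
    [0,0,-3,0.078,-0.115,0,0.085],
    [0,0,-3.6,0.104,-0.154,0,0.085],
    [0,0,-3.6,0.12,-0.18,0,0.085],
    [0,0,-3.6,0.129,-0.192,0,0.085],
    [0,0,-3.6,0.129,-0.192,0,0.085]
  ]
}}

```text
clock: 1.8
position: [0.4939, 0.0028, 0.25]
ee_rot: [0.998, 0.062, -0.0, -0.001]
ft_force: [-0.5, -0.4, -0.4]
grip_width: 0.998
```

```bash
python3 - <<'E'
from h import *
p=cams.camera_params('wrist');im=cams.camera('wrist');save(im,'pics/w1.png',None,1.5625)
print(p)
togo([0.493,0.003,0.25],7.3)
c,s=np.cos(np.radians(7.3)),np.sin(np.radians(7.3))
M=np.array([[c,-s],[s,c]]);f=np.array([.493,.003])
for x,y in((0,0),(0,57),(0,-57),(140,57),(140,-57)):
    q=f+M@np.array([x,y])/1000; print(x,y,(w2px('wrist',[*q,.126],p)*1.5625).round(0))
E
```

```text
{'fx': 331.2465891218901, 'fy': 331.2465891218901, 'cx': 250.48236126333583, 'cy': 195.67233402042476, 'dist_coeffs': array([-0.06347916,  0.        ,  0.        ,  0.        ,  0.        ]), 'xyz': array([0.48287924, 0.07977914, 0.39303122]), 'rotation': array([-0.15409936, -0.00937335,  0.06184718,  0.98607325])}
t 1.85 pos [0.4935 0.0011 0.2499] w 0.993 F [ 0.06  0.16 -0.56] xaxis yaw 7.04 zaxis [-8.e-04  6.e-04 -1.e+00] q [ 0.68  0.09 -0.81  1.74  0.07  1.34 -0.02]
shift [-0.0002 -0.0019 -0.0001]
turn [-0.04  0.04 -0.26]
0 0 [[393. 291.]]
0 57 [[392. 183.]]
0 -57 [[393. 387.]]
140 57 [[664. 185.]]
140 -57 [[634. 386.]]
```

View pics/w1.png

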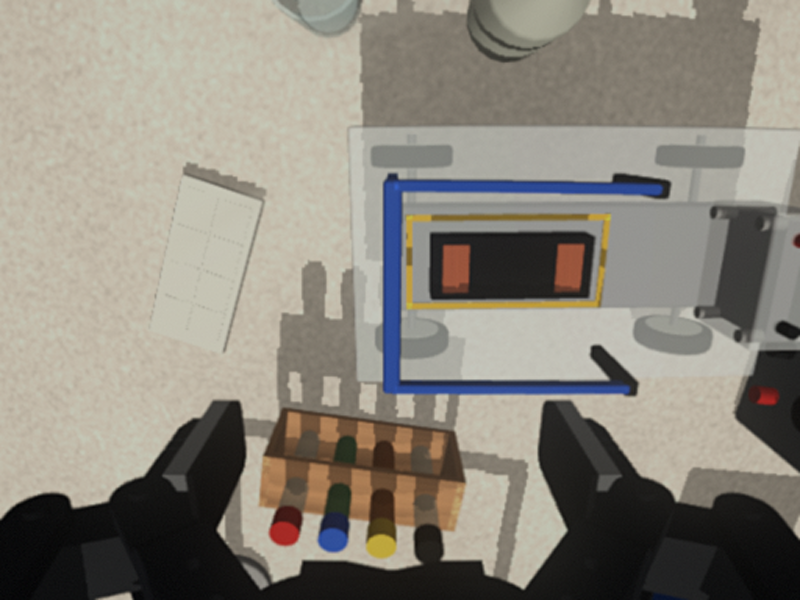

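{"api": "move_arm", "payload": {
  "grip_force": 60,
  "moves": [
    [0,0,0,0,0,0.03,0.05],
    [0,0,0,0,0,0.07,0.05],
    [0,0,0,0,0,0.11,0.05],
    [0,0,0,0,0,0.14,0.05],
    [0,0,0,0,0,0.158,0.05],
    [0,0,0,0,0,0.158,0.03],
    [0,0,0,0,0,0.158,0.02],
    [0,0,0,0,0,0.158,0.01],
    [0,0,0,0,0,0.158,0.0],
    [0,0,0,0,0,0.158,0.0]
  ]
}}

```text
clock: 2.85
position: [0.4944, 0.0, 0.0937]
ee_rot: [0.998, 0.06, 0.001, 0.001]
ft_force: [-2.8, -0.8, 7.8]
grip_width: 0.106
```

{"api": "move_arm", "payload": {
  "moves": [
    [0,0,0,0,0,0,0],
    [0,0,0,0,0,0,0],
    [0,0,0,0,0,0,0],
    [0,0,0,0,0,-0.005,0],
    [0,0,0,0,0,-0.015,0],
    [0,0,0,0,0,-0.03,0],
    [0,0,0,0,0,-0.05,0],
    [0,0,0,0,0,-0.075,0],
    [0,0,0,0,0,-0.1,0],
    [0,0,0,0,0,-0.12,0]
  ]
}}

```text
clock: 3.85
position: [0.4939, 0.0009, 0.2151]
ee_rot: [0.998, 0.061, 0.001, 0.0]
ft_force: [1.2, -0.8, -0.5]
grip_width: 0.107
```

```bash
python3 - <<'E'
from h import *
p=cams.camera_params('wrist');im=cams.camera('wrist');save(im,'pics/w2.png',None,1.5625)
togo([0.493,0.003,0.25],7.3)
E
```

```text
t 3.9 pos [0.4953 0.0011 0.2179] w 0.105 F [1.28 1.01 3.22] xaxis yaw 6.98 zaxis [ 5.8e-03 -9.0e-04 -1.0e+00] q [ 0.68  0.12 -0.81  1.78  0.09  1.27 -0.04]
shift [-0.0018 -0.0021 -0.0321]
turn [ 0.09 -0.32 -0.32]
```

View pics/w2.png

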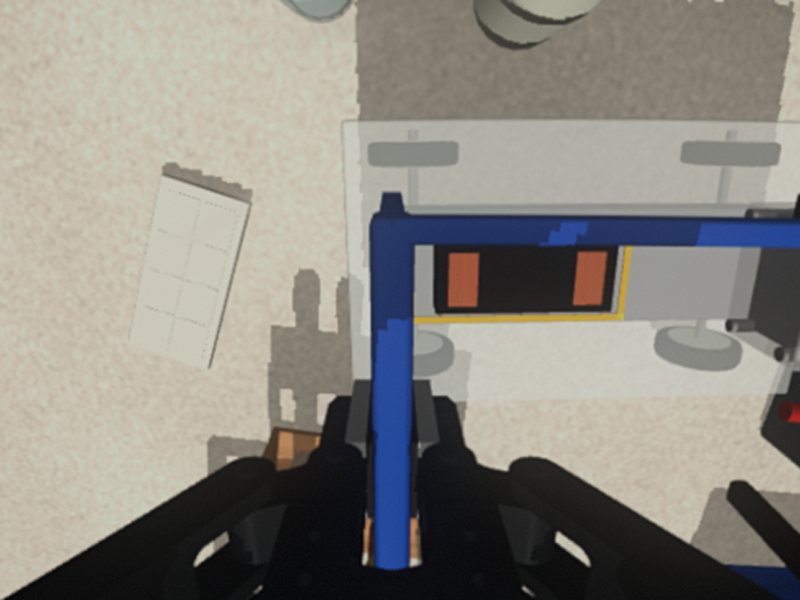

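{"api": "move_arm", "payload": {
  "moves": [
    [0,0,2,-0.0,0.005,-0.002,0],
    [0,0,6,-0.001,0.015,-0.005,0],
    [0,0,13,-0.002,0.035,-0.009,0],
    [0,0,20,-0.003,0.058,-0.009,0],
    [0,0,27,-0.004,0.08,-0.009,0],
    [0,0,34,-0.005,0.102,-0.009,0],
    [0,0,41,-0.006,0.125,-0.009,0],
    [0,0,48,-0.007,0.147,-0.009,0],
    [0,0,55,-0.008,0.168,-0.009,0],
    [0,0,62,-0.009,0.19,-0.009,0]
  ]
}}

```text
clock: 4.9
position: [0.507, -0.1902, 0.2207]
ee_rot: [0.885, -0.465, -0.001, 0.0]
ft_force: [-0.3, 0.5, -0.4]
grip_width: 0.11
```

```bash
python3 - <<'E'
from h import *
togo([0.516,-0.281,0.225],-92.8)
E
```

```text
t 4.9 pos [ 0.507  -0.1902  0.2207] w 0.11 F [-0.34  0.55 -0.35] xaxis yaw -55.45 zaxis [-1.2e-03  5.0e-04 -1.0e+00] q [ 0.79  0.2  -0.58  1.67  0.12  1.3  -0.78]
shift [ 0.0799  0.0441 -0.0044]
turn [ 0.06  0.05 37.35]
```

{"api": "move_arm", "payload": {
  "moves": [
    [0,0,7,0.015,0.008,-0.001,0],
    [0,0,14,0.031,0.017,-0.002,0],
    [0,0,21,0.047,0.026,-0.003,0],
    [0,0,28,0.062,0.034,-0.003,0],
    [0,0,34,0.073,0.04,-0.003,0],
    [0,0,37.3,0.08,0.044,-0.003,0],
    [0,0,37.3,0.08,0.044,-0.003,0],
    [0,0,37.3,0.08,0.044,-0.003,0],
    [0,0,37.3,0.08,0.044,-0.003,0]
  ]
}}

```text
clock: 5.8
position: [0.5173, -0.2792, 0.2242]
ee_rot: [-0.693, 0.721, 0.0, 0.0]
ft_force: [0.3, -0.3, -0.6]
grip_width: 0.107
```

```bash
python3 - <<'E'
from h import *
P=[]
for i in range(4):
    p=cams.camera_params('wrist');im=cams.camera('wrist');P.append(manip.get_obs()['position'])
print(np.array(P).round(4).tolist())
togo([0.516,-0.281,0.15],-92.8)
a=cv2.resize(cams.camera('scene')[140:,40:240],(400,488));b=cams.camera('top')[75:225,250:410]
b=cv2.resize(b,(400,375));b=np.vstack([b,np.zeros((113,400,3),np.uint8)])
save(np.hstack([a,b]),'pics/r1.png',None,1)
# rail in wrist prediction
r=np.array([.5127,-.351]);d=np.array([np.cos(np.radians(-2.8)),np.sin(np.radians(-2.8))])
print((w2px('wrist',[[*(r+d*t),.15] for t in(-.13,0,.13)],p)).round(0))
save(im,'pics/w3.png',None,1.5625)
E
```

```text
[[0.5174, -0.2793, 0.2243], [0.5174, -0.2794, 0.2243], [0.5174, -0.2795, 0.2244], [0.5174, -0.2796, 0.2244]]
t 6.0 pos [ 0.5174 -0.2796  0.2244] w 0.107 F [-0.72 -0.57 -0.5 ] xaxis yaw -92.31 zaxis [ 1.e-04 -1.e-04 -1.e+00] q [ 0.79  0.29 -0.45  1.55  0.13  1.33 -1.29]
shift [0.0015 0.0013 0.0744]
turn [-0.01 -0.    0.49]
[[334. 354.]
 [351. 208.]
 [371.   3.]]
```

View pics/r1.png

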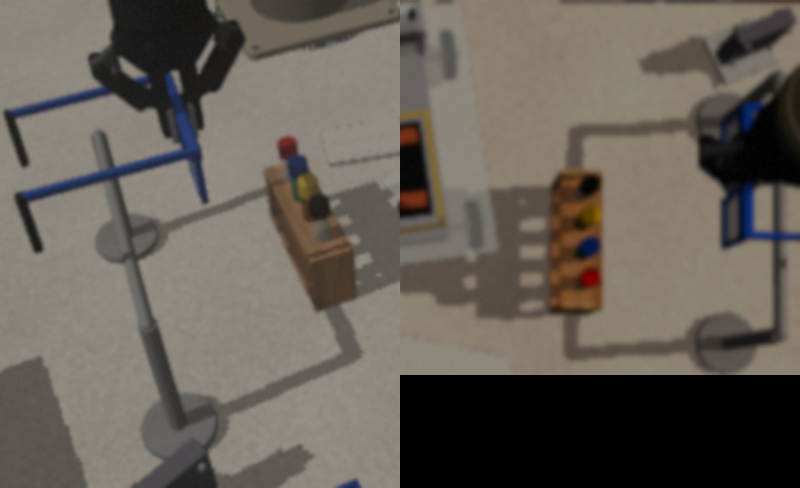

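```bash
python3 - <<'E'
from h import *
o=manip.get_obs()['position'];a=np.radians(-92.3);gx=np.array([np.cos(a),np.sin(a)]);gy=np.array([-gx[1],gx[0]])
for pz in(-.004,0,.004):
  for x,y in((0,57),(144,57),(144,-57),(0,-57)):
    P=[*(o[:2]+gx*x/1000+gy*y/1000),o[2]+.034+pz];q=w2px('scene',P)[0];print(pz,x,y,((q-[40,140])*2).round(0),w2px('top',P)[0].round(1))
E
```

```text
-0.004 0 57 [193. 147.] [389.3 118.4]
-0.004 144 57 [ 13. 195.] [454.4 121.1]
-0.004 144 -57 [  3. 112.] [455.9 172.3]
-0.004 0 -57 [164.  71.] [389.7 169.7]
0 0 57 [192. 143.] [390.  117.8]
0 144 57 [ 12. 191.] [455.4 120.5]
0 144 -57 [  1. 108.] [457. 172.]
0 0 -57 [164.  68.] [390.4 169.4]
0.004 0 57 [191. 139.] [390.7 117.2]
0.004 144 57 [ 11. 187.] [456.5 119.9]
0.004 144 -57 [  0. 105.] [458.1 171.6]
0.004 0 -57 [163.  64.] [391.1 169.1]
```

View pics/w3.png

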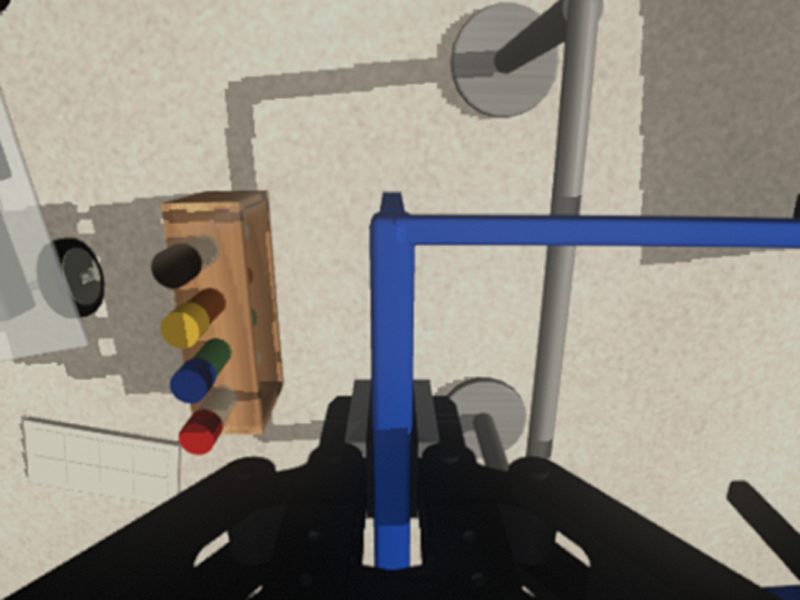

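{"api": "move_arm", "payload": {
  "moves": [
    [0,0,0.5,0.0028,0,0.01,0],
    [0,0,0.5,0.0028,0,0.03,0],
    [0,0,0.5,0.0028,0,0.05,0],
    [0,0,0.5,0.0028,0,0.07,0],
    [0,0,0.5,0.0028,0,0.08,0],
    [0,0,0.5,0.0028,0,0.086,0],
    [0,0,0.5,0.0028,0,0.09,0],
    [0,0,0.5,0.0028,0,0.092,0],
    [0,0,0.5,0.0028,0,0.092,0],
    [0,0,0.5,0.0028,0,0.092,0]
  ]
}}

```text
clock: 7.1
position: [0.5176, -0.2829, 0.133]
ee_rot: [-0.689, 0.725, -0.001, 0.0]
ft_force: [-0.1, 0.2, -0.6]
grip_width: 0.108
```

```bash
python3 - <<'E'
from h import *
togo([0.516,-0.2825,0.13],-92.8)
p=cams.camera_params('wrist')
a=cv2.resize(cams.camera('scene')[140:300,40:200],(400,400));b=cv2.resize(cams.camera('wrist')[90:290,230:430],(400,400))
save(np.hstack([a,b]),'pics/r2.png',None,1)
E
```

```text
t 7.1 pos [ 0.5176 -0.2829  0.133 ] w 0.108 F [-0.06  0.16 -0.6 ] xaxis yaw -92.86 zaxis [ 9.e-04 -6.e-04 -1.e+00] q [ 0.78  0.36 -0.44  1.66  0.17  1.15 -1.32]
shift [-0.0003  0.0016  0.003 ]
turn [-0.05 -0.03 -0.06]
```

View pics/r2.png

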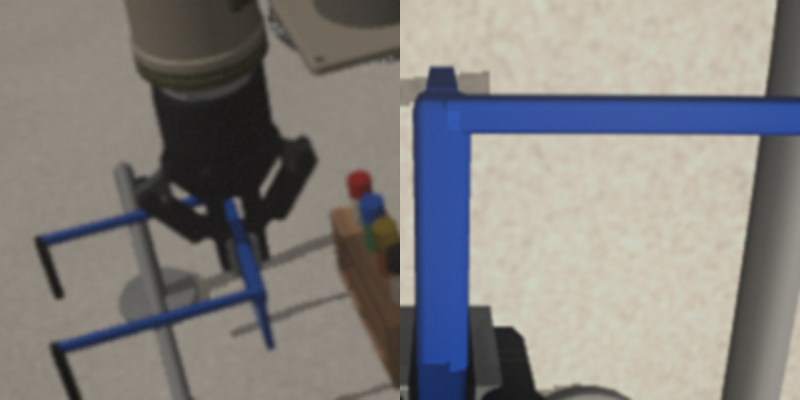

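```bash
python3 - <<'E'
from h import *
im=cams.camera('wrist');p=cams.camera_params('wrist')
for r in(40,150,190,250): print(r,im[r,385:460:1,:].mean(1).astype(int).tolist())
C=p['xyz']
for y0 in(-.3506,-.3525):
  d=np.array([np.cos(np.radians(-2.8)),np.sin(np.radians(-2.8)),0])
  for sg in(1,-1):
    # silhouette: offset perpendicular to view ray in cross-section
    pts=[]
    for t in np.linspace(-.1,.13,60):
        A=np.array([.5127,y0,.15])+d*t;v=A-C;v-=d*(v@d);v/=np.linalg.norm(v);n=np.cross(d,v);pts.append(A+sg*.006*n)
    q=w2px('wrist',pts,p);print(y0,sg,[np.interp(r,q[::-1,1],q[::-1,0]).round(1) for r in(40,150,190,250)])
E
```

```text
40 [188, 191, 192, 192, 192, 192, 188, 187, 187, 187, 187, 184, 185, 186, 187, 185, 185, 183, 183, 186, 186, 189, 187, 186, 184, 184, 184, 184, 181, 180, 180, 181, 183, 186, 188, 188, 190, 194, 185, 121, 62, 53, 61, 66, 68, 70, 72, 74, 76, 77, 78, 80, 83, 85, 90, 93, 98, 102, 105, 110, 114, 117, 124, 128, 133, 137, 142, 150, 160, 165, 157, 148, 143, 142, 139]
150 [100, 100, 100, 99, 100, 100, 99, 98, 100, 99, 99, 99, 100, 99, 100, 99, 98, 99, 98, 100, 96, 99, 98, 100, 98, 98, 98, 98, 97, 98, 96, 98, 98, 95, 96, 97, 97, 97, 97, 97, 97, 97, 95, 97, 96, 95, 95, 96, 97, 96, 96, 95, 95, 95, 95, 96, 97, 95, 95, 96, 95, 96, 96, 94, 95, 96, 95, 95, 96, 95, 96, 96, 95, 96, 94]
190 [191, 189, 188, 191, 194, 196, 194, 193, 191, 192, 193, 194, 192, 192, 192, 190, 189, 185, 182, 173, 131, 74, 58, 66, 69, 71, 75, 78, 78, 82, 83, 84, 87, 91, 95, 99, 102, 108, 111, 115, 119, 126, 128, 132, 136, 140, 146, 146, 146, 145, 143, 142, 149, 176, 191, 193, 195, 195, 195, 193, 191, 189, 188, 189, 193, 194, 181, 134, 116, 125, 135, 136, 134, 132, 134]
250 [197, 197, 196, 195, 194, 192, 190, 190, 192, 195, 189, 148, 79, 59, 65, 71, 74, 76, 80, 81, 82, 85, 87, 91, 95, 98, 103, 108, 111, 118, 122, 129, 131, 135, 138, 141, 143, 145, 145, 145, 143, 146, 167, 187, 191, 189, 188, 187, 187, 189, 190, 190, 188, 188, 186, 186, 187, 189, 191, 191, 190, 189, 191, 192, 191, 188, 185, 187, 188, 189, 188, 187, 185, 182, 183]
-0.3506 1 [np.float64(419.7), np.float64(406.3), np.float64(400.8), np.float64(392.0)]
-0.3506 -1 [np.float64(456.2), np.float64(440.0), np.float64(433.4), np.float64(422.7)]
-0.3525 1 [np.float64(424.8), np.float64(410.9), np.float64(405.3), np.float64(396.2)]
-0.3525 -1 [np.float64(461.3), np.float64(444.7), np.float64(438.0), np.float64(427.1)]
```

{"api": "move_arm", "payload": {
  "moves": [
    [0,0,0,0,0,0.0015,0],
    [0,0,0,0,0,0.003,0],
    [0,0,0,0,0,0.003,0]
  ]
}}

```text
clock: 7.55
position: [0.5177, -0.283, 0.1308]
ee_rot: [-0.689, 0.724, -0.001, -0.0]
ft_force: [-3.8, 2.5, 11.1]
grip_width: 0.106
```

{"api": "move_arm", "payload": {
  "moves": [
    [0,0,0,0,0,-0.0007,0],
    [0,0,0,0,0,-0.0007,0],
    [0,0,0,0,0,-0.0007,0.016],
    [0,0,0,0,0,-0.0007,0.022],
    [0,0,0,0,0,-0.0007,0.03],
    [0,0,0,0,0,-0.0007,0.035],
    [0,0,0,0,0,-0.0007,0.035],
    [0,0,0,0,0,-0.0007,0.035]
  ]
}}

```text
clock: 8.35
position: [0.5172, -0.2827, 0.13]
ee_rot: [-0.689, 0.725, 0.0, -0.0]
ft_force: [0.6, -0.2, -0.2]
grip_width: 0.408
```

```bash
python3 - <<'E'
from h import *
togo([0.516,-0.2825,0.13],-92.8)
a=cv2.resize(cams.camera('scene')[140:300,40:200],(400,400));b=cv2.resize(cams.camera('wrist')[90:290,200:400],(400,400))
save(np.hstack([a,b]),'pics/r3.png',None,1)
E
```

```text
t 8.35 pos [ 0.5172 -0.2827  0.13  ] w 0.408 F [ 0.63 -0.16 -0.2 ] xaxis yaw -92.86 zaxis [-0. -0. -1.] q [ 0.78  0.37 -0.44  1.66  0.17  1.15 -1.32]
shift [-0.0002  0.0012 -0.    ]
turn [ 0.   -0.   -0.06]
```

View pics/r3.png

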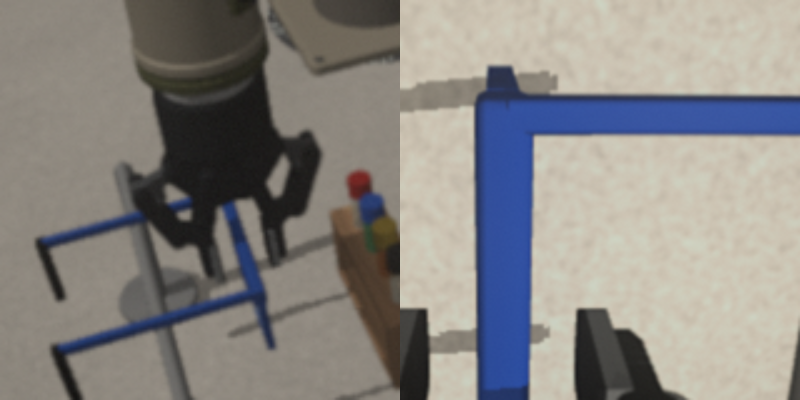

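{"api": "move_arm", "payload": {
  "moves": [
    [0,0,0,0,0,-0.004,0.035],
    [0,0,0,0,0,-0.012,0.035],
    [0,0,0,0,0,-0.025,0.035],
    [0,0,0,0,0,-0.045,0.035],
    [0,0,0,0,0,-0.07,0.035],
    [0,0,0,0,0,-0.1,0.05],
    [0,0,0,0,0,-0.125,0.085],
    [0,0,0,0,0,-0.135,0.085],
    [0,0,0,0,0,-0.135,0.085]
  ]
}}

```text
clock: 9.35
position: [0.5179, -0.2829, 0.2669]
ee_rot: [-0.689, 0.725, -0.002, 0.0]
ft_force: [0.2, 0.4, -0.3]
grip_width: 0.992
```

```bash
python3 - <<'E'
from h import *
im=cams.camera('top');m=((im[:,:,0].astype(int)>2.2*im[:,:,2])&(im[:,:,0]>80)).astype(np.uint8)
m[:,:110]=0;m[:,165:]=0;m[:140]=0;m[215:]=0
m=cv2.morphologyEx(m,cv2.MORPH_CLOSE,np.ones((9,9)))
n,l,s,c=cv2.connectedComponentsWithStats(m);print(s)
k=1+s[1:,4].argmax();pts=cv2.findContours((l==k).astype(np.uint8),0,2)[0][0]
b=cv2.boxPoints(cv2.minAreaRect(pts));P=px2w('top',b,.053)[:,:2];print(P.round(4),P.mean(0))
for i in range(4):d=P[i]-P[i-1];print(np.linalg.norm(d),np.degrees(np.arctan2(d[1],d[0])))
togo([0.473,0.331,0.25],90)
E
```

```text
[[     0      0    512    384 196426]
 [   127    155     23     14     91]
 [   125    161     23     42     91]]
[[0.5289 0.3643]
 [0.559  0.3522]
 [0.5324 0.2935]
 [0.5024 0.3058]] [0.53067291 0.32893569]
0.06426451791431535 65.65005896664624
0.03249309968310777 -21.90996366734472
0.06450575592542529 -114.43913521117918
0.03238337056466192 157.6713000877135
t 9.4 pos [ 0.5173 -0.2827  0.2652] w 0.998 F [-0.07  0.89 -0.75] xaxis yaw -92.86 zaxis [ 6.e-04 -5.e-04 -1.e+00] q [ 0.79  0.27 -0.45  1.49  0.12  1.41 -1.28]
shift [-0.6108  0.0749  0.0148]
turn [-4.0000e-02  5.0000e-02  1.7714e+02]
```

{"api": "move_arm", "payload": {
  "moves": [
    [0,0,-4,-0.01,0.001,0.001,0.085],
    [0,0,-12,-0.035,0.004,0.003,0.085],
    [0,0,-20,-0.063,0.008,0.005,0.085],
    [0,0,-28,-0.091,0.011,0.006,0.085],
    [0,0,-36,-0.12,0.014,0.007,0.085],
    [0,0,-44,-0.148,0.018,0.008,0.085],
    [0,0,-52,-0.176,0.021,0.009,0.085],
    [0,0,-60,-0.204,0.025,0.01,0.085],
    [0,0,-68,-0.232,0.029,0.011,0.085],
    [0,0,-76,-0.26,0.032,0.012,0.085]
  ]
}}

```text
clock: 10.4
position: [0.4972, -0.0204, 0.2514]
ee_rot: [0.99, -0.144, -0.001, 0.0]
ft_force: [0.3, -0.1, -0.5]
grip_width: 0.99
```

```bash
python3 - <<'E'
from h import *
togo([0.473,0.331,0.25],90)
E
```

```text
t 10.4 pos [ 0.4972 -0.0204  0.2514] w 0.99 F [ 0.35 -0.11 -0.54] xaxis yaw -16.54 zaxis [-2.3e-03  2.0e-04 -1.0e+00] q [ 0.67  0.1  -0.75  1.72  0.07  1.35 -0.39]
shift [-0.1232 -0.33    0.0016]
turn [-1.0000e-01  1.1000e-01 -1.0654e+02]
```

{"api": "move_arm", "payload": {
  "moves": [
    [0,0,-8,-0.01,-0.027,0,0.085],
    [0,0,-16,-0.02,-0.055,0,0.085],
    [0,0,-24,-0.03,-0.082,0,0.085],
    [0,0,-32,-0.041,-0.11,0,0.085],
    [0,0,-40,-0.051,-0.137,0,0.085],
    [0,0,-48,-0.061,-0.165,0,0.085],
    [0,0,-56,-0.072,-0.192,0,0.085],
    [0,0,-64,-0.082,-0.22,0,0.085],
    [0,0,-72,-0.092,-0.247,0,0.085],
    [0,0,-80,-0.103,-0.275,0,0.085]
  ]
}}

```text
clock: 11.4
position: [0.4789, 0.2721, 0.2515]
ee_rot: [0.851, 0.526, -0.001, -0.0]
ft_force: [0.2, -0.3, 0.3]
grip_width: 0.994
```

```bash
python3 - <<'E'
from h import *
togo([0.473,0.331,0.22],90)
E
```

```text
t 11.4 pos [0.4789 0.2721 0.2515] w 0.994 F [ 0.18 -0.27  0.31] xaxis yaw 63.45 zaxis [-1.8e-03 -9.0e-04 -1.0e+00] q [ 0.28  0.32 -1.06  1.59  0.28  1.4   0.3 ]
shift [ 0.0501 -0.0315  0.0314]
turn [ -0.09   0.07 -26.55]
```

{"api": "move_arm", "payload": {
  "moves": [
    [0,0,-7,0.012,-0.008,0.005,0.085],
    [0,0,-14,0.026,-0.016,0.01,0.085],
    [0,0,-21,0.04,-0.025,0.015,0.085],
    [0,0,-26.5,0.05,-0.0315,0.02,0.085],
    [0,0,-26.5,0.05,-0.0315,0.025,0.085],
    [0,0,-26.5,0.05,-0.0315,0.031,0.085],
    [0,0,-26.5,0.05,-0.0315,0.031,0.085],
    [0,0,-26.5,0.05,-0.0315,0.031,0.085]
  ]
}}

```text
clock: 12.2
position: [0.4742, 0.3295, 0.2218]
ee_rot: [0.71, 0.704, -0.0, 0.0]
ft_force: [-0.3, -0.3, 0.2]
grip_width: 0.998
```

```bash
python3 - <<'E'
from h import *
p=cams.camera_params('wrist');im=cams.camera('wrist');save(im,'pics/p1.png',None,1.5625)
togo([0.473,0.331,0.03],90)
print((w2px('wrist',[[.473+a,.331+b,.053] for a,b in((-.065,-.031),(-.065,.031),(.065,.031),(.065,-.031))],p)*1.5625).round(0).tolist())
E
```

```text
t 12.25 pos [0.4743 0.3298 0.2221] w 0.995 F [ 0.08 -0.6   0.18] xaxis yaw 89.52 zaxis [ 4.e-04 -4.e-04 -1.e+00] q [ 0.18  0.45 -1.12  1.56  0.41  1.39  0.59]
shift [ 0.0013 -0.0014  0.1921]
turn [ 0.02  0.02 -0.48]
[[341.0, 165.0], [447.0, 164.0], [443.0, 368.0], [349.0, 369.0]]
```

View pics/p1.png

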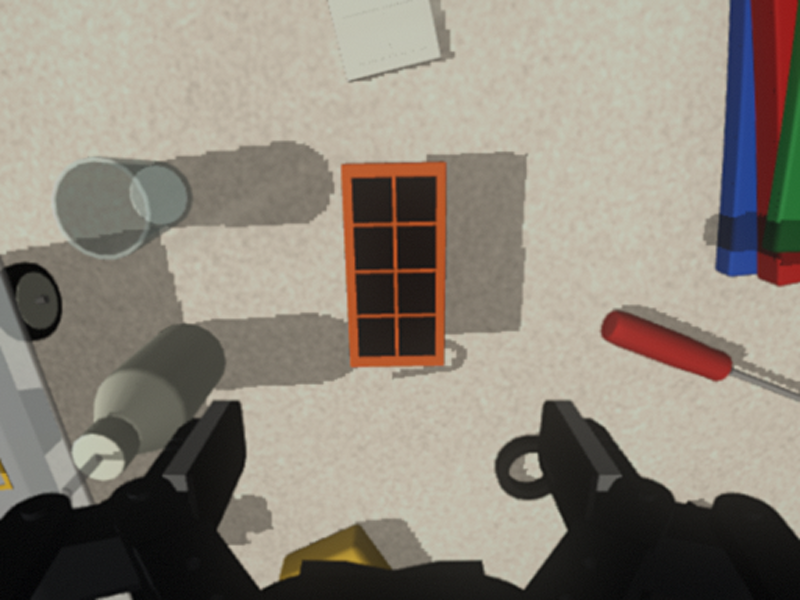

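{"api": "move_arm", "payload": {
  "grip_force": 50,
  "moves": [
    [0,0,-0.5,0.0013,-0.002,0.02,0.085],
    [0,0,-0.5,0.0013,-0.002,0.05,0.085],
    [0,0,-0.5,0.0013,-0.002,0.09,0.085],
    [0,0,-0.5,0.0013,-0.002,0.125,0.085],
    [0,0,-0.5,0.0013,-0.002,0.155,0.085],
    [0,0,-0.5,0.0013,-0.002,0.175,0.085],
    [0,0,-0.5,0.0013,-0.002,0.188,0.085],
    [0,0,-0.5,0.0013,-0.002,0.196,0.085],
    [0,0,-0.5,0.0013,-0.002,0.196,0.085]
  ]
}}

```text
clock: 13.15
position: [0.472, 0.3315, 0.0258]
ee_rot: [0.706, 0.708, -0.0, 0.0]
ft_force: [-0.1, -0.2, 0.3]
grip_width: 0.992
```

```bash
python3 - <<'E'
from h import *
togo([0.4722,0.331,0.026],90)
E
```

```text
t 13.15 pos [0.472  0.3315 0.0258] w 0.992 F [-0.05 -0.17  0.28] xaxis yaw 90.11 zaxis [-2.e-04 -3.e-04 -1.e+00] q [ 0.07  0.65 -0.97  1.76  0.61  1.07  0.46]
shift [-0.0005  0.0002 -0.0002]
turn [-0.01  0.02  0.11]
```

{"api": "move_arm", "payload": {
  "grip_force": 50,
  "moves": [
    [0,0,0,0,0,0,0.075],
    [0,0,0,0,0,0,0.068],
    [0,0,0,0,0,0,0.064],
    [0,0,0,0,0,0,0.06],
    [0,0,0,0,0,0,0.055],
    [0,0,0,0,0,0,0.04],
    [0,0,0,0,0,0,0.04],
    [0,0,0,0,0,0,0.04],
    [0,0,0,0,0,0,0.04]
  ]
}}

```text
clock: 14.05
position: [0.4724, 0.332, 0.027]
ee_rot: [0.706, 0.708, 0.0, 0.0]
ft_force: [-1.0, -0.8, 6.1]
grip_width: 0.712
```

{"api": "move_arm", "payload": {
  "moves": [
    [0,0,0,0,0,-0.004,0.04],
    [0,0,0,0,0,-0.012,0.04],
    [0,0,0,0,0,-0.025,0.04],
    [0,0,0,0,0,-0.045,0.04],
    [0,0,0,0,0,-0.07,0.04],
    [0,0,0,0,0,-0.1,0.04],
    [0,0,0,0,0,-0.13,0.04],
    [0,0,0,0,0,-0.16,0.04],
    [0,0,0,0,0,-0.185,0.04],
    [0,0,0,0,0,-0.2,0.04]
  ]
}}

```text
clock: 15.05
position: [0.4721, 0.3324, 0.2289]
ee_rot: [0.706, 0.708, 0.001, 0.0]
ft_force: [-0.3, 0.4, -0.8]
grip_width: 0.713
```

```bash
python3 - <<'E'
from h import *
# bed and yaw target
togo([0.5635,0.0155,0.235],97.3)
im=cams.camera('wrist');p=cams.camera_params('wrist')
m=((im[:,:,0].astype(int)>2.2*im[:,:,2])&(im[:,:,0]>100)&(im[:,:,1]<130)).astype(np.uint8)
n,l,s,c=cv2.connectedComponentsWithStats(m);print(s[s[:,4]>100])
save(im,'pics/p2.png',None,1.5625)
E
```

```text
t 15.05 pos [0.4721 0.3324 0.2289] w 0.713 F [-0.33  0.4  -0.79] xaxis yaw 90.16 zaxis [ 0.0025  0.0013 -1.    ] q [ 0.18  0.44 -1.13  1.55  0.4   1.4   0.59]
shift [-0.3172  0.0905 -0.0062]
turn [ 0.15 -0.07 -7.14]
[[     0      0    512    384 181738]
 [   475      0     29     94   2036]
 [   164    131    172    239  10798]
 [   490    164     22     21    417]
 [   379    201     81     43   1534]]
```

{"api": "move_arm", "payload": {
  "moves": [
    [0,0,-0.3,-0.005,0.002,-0.002,0.04],
    [0,0,-1,-0.018,0.005,-0.004,0.04],
    [0,0,-2,-0.042,0.012,-0.006,0.04],
    [0,0,-3,-0.075,0.021,-0.006,0.04],
    [0,0,-4,-0.11,0.031,-0.006,0.04],
    [0,0,-5,-0.145,0.041,-0.006,0.04],
    [0,0,-6,-0.18,0.051,-0.006,0.04],
    [0,0,-6.6,-0.215,0.061,-0.006,0.04],
    [0,0,-7.1,-0.25,0.071,-0.006,0.04],
    [0,0,-7.1,-0.28,0.08,-0.006,0.04]
  ]
}}

```text
clock: 16.1
position: [0.5523, 0.0489, 0.2305]
ee_rot: [0.661, 0.75, -0.001, -0.001]
ft_force: [0.6, -0.4, -0.1]
grip_width: 0.716
```

```bash
python3 - <<'E'
from h import *
togo([0.5635,0.0155,0.235],97.3)
E
```

```text
t 16.1 pos [0.5523 0.0489 0.2305] w 0.716 F [ 0.65 -0.38 -0.07] xaxis yaw 97.18 zaxis [-2.2e-03 -7.0e-04 -1.0e+00] q [ 0.75  0.38 -1.14  1.61  0.35  1.38  1.27]
shift [-0.0345  0.0069 -0.0045]
turn [-0.13  0.02 -0.12]
```

{"api": "move_arm", "payload": {
  "moves": [
    [0,0,-0.1,-0.012,0.003,-0.002,0.04],
    [0,0,-0.1,-0.024,0.005,-0.004,0.04],
    [0,0,-0.1,-0.032,0.006,-0.004,0.04],
    [0,0,-0.1,-0.0345,0.007,-0.004,0.04],
    [0,0,-0.1,-0.0345,0.007,-0.004,0.04],
    [0,0,-0.1,-0.0345,0.007,-0.004,0.04]
  ]
}}

```text
clock: 16.7
position: [0.5637, 0.0197, 0.236]
ee_rot: [0.66, 0.751, 0.0, -0.0]
ft_force: [-0.4, 0.5, -0.7]
grip_width: 0.711
```

```bash
python3 - <<'E'
from h import *
p=cams.camera_params('wrist')
p1=dict(p);p1['xyz']=np.array([0.48287924,0.07977914,0.39303122]);p1['rotation']=np.array([-0.15409936,-0.00937335,0.06184718,0.98607325])
w1=cv2.imread('pics/w1.png');g=w1.mean(2)
print('row265',[(i,int(g[266,i])) for i in list(range(424,440,2))+list(range(582,604,2))]);print('col510',[(i,int(g[i,510])) for i in list(range(226,240,2))+list(range(290,306,2))])
def rep(n,pts,z):
    P=px2w('wrist',np.array(pts)/1.5625,z,p1)[:,:2];print(n,P.round(4).tolist(),P.mean(0).round(4),[(round(float(np.linalg.norm(d)),4),round(float(np.degrees(np.arctan2(d[1],d[0]))),1)) for d in np.roll(P,-1,0)-P])
rep('bed',[(431,233),(584.5,234),(583,299),(431,297)],.084)
rep('yel',[(408,216),(609,215),(602,305),(408,307)],.066)
rep('deckleft',[(349,127),(358,381)],.066)
# held panel: orange mask corners in the current view
im=cams.camera('wrist');p=cams.camera_params('wrist')
togo([0.5635,0.0155,0.0802],97.3)
m=((im[:,:,0].astype(int)>2*im[:,:,2])&(im[:,:,0]>100)&(im[:,:,1]<130)).astype(np.uint8)
n,l,s,c=cv2.connectedComponentsWithStats(m);k=1+s[1:,4].argmax();print(s[k])
pts=cv2.findContours((l==k).astype(np.uint8),0,2)[0][0][:,0]
top=[pts[(pts@[1,1]).argmin()],pts[(pts@[-1,1]).argmin()]];print('top corners',top)
o=manip.get_obs();r=R.from_quat(o['ee_rot'])
for dz in(-.03,-.0268,-.023):
    print(dz,w2px('wrist',o['position']+r.apply([[-.031,-.065,dz],[.031,-.065,dz]]),p).round(1).tolist())
save(im,'pics/p3.png',None,1.5625)
E
```

```text
row265 [(424, 148), (426, 151), (428, 147), (430, 61), (432, 26), (434, 35), (436, 36), (438, 36), (582, 65), (584, 34), (586, 34), (588, 34), (590, 42), (592, 95), (594, 146), (596, 146), (598, 131), (600, 117), (602, 104)]
col510 [(226, 148), (228, 149), (230, 142), (232, 79), (234, 27), (236, 28), (238, 33), (290, 31), (292, 33), (294, 33), (296, 30), (298, 58), (300, 124), (302, 132), (304, 133)]
bed [[0.513, 0.03], [0.6055, 0.0415], [0.6142, 0.001], [0.5189, -0.0097]] [0.5629 0.0157] [(0.0933, 7.0), (0.0414, -77.8), (0.096, -173.6), (0.0402, 98.5)]
yel [[0.4987, 0.036], [0.6256, 0.0533], [0.6358, -0.006], [0.5068, -0.0237]] [0.5667 0.0149] [(0.128, 7.8), (0.0602, -80.2), (0.1301, -172.2), (0.0602, 97.7)]
deckleft [[0.4564, 0.0847], [0.4796, -0.0818]] [0.468  0.0015] [(0.1681, -82.1), (0.1681, 97.9)]
t 16.75 pos [0.5637 0.0197 0.236 ] w 0.713 F [ 0.07 -0.27 -1.42] xaxis yaw 97.43 zaxis [ 1.e-04  0.e+00 -1.e+00] q [ 0.78  0.4  -1.13  1.58  0.36  1.4   1.32]
shift [-0.0041 -0.0007  0.1558]
turn [ 0.01 -0.    0.13]
[ 165  129  172  241 9030]
top corners [array([165, 133], dtype=int32), array([336, 133], dtype=int32)]
-0.03 [[161.1, 135.7], [343.0, 135.8]]
-0.0268 [[163.4, 134.5], [340.6, 134.6]]
-0.023 [[166.1, 133.1], [337.9, 133.2]]
```

```bash
cat > pm.py <<'E'
from h import *
def corners(im,lim=None):
    m=((im[:,:,0].astype(int)>2*im[:,:,2])&(im[:,:,0]>100)&(im[:,:,1]<130)).astype(np.uint8)
    n,l,s,c=cv2.connectedComponentsWithStats(m);k=1+s[1:,4].argmax();pts=cv2.findContours((l==k).astype(np.uint8),0,2)[0][0][:,0]
    return s[k][:5],pts
E
python3 - <<'E'
from pm import *
im=cv2.cvtColor(cv2.imread('pics/p1.png'),cv2.COLOR_BGR2RGB)
s,pts=corners(im);print(s, 'tl,tr',pts[(pts@[1,1]).argmin()],pts[(pts@[-1,1]).argmin()],'bl,br',pts[(pts@[1,-1]).argmin()],pts[(pts@[-1,-1]).argmin()])
# p2/p3 in the 1.56 scale for subpixel edges
for f in('p2','p3'):
    g=cv2.cvtColor(cv2.imread(f'pics/{f}.png'),cv2.COLOR_BGR2RGB)
    s,pts=corners(g);print(f,s,'tl,tr',pts[(pts@[1,1]).argmin()],pts[(pts@[-1,1]).argmin()])
E
```

```text
[ 341  162  105  205 7593] tl,tr [342 165] [445 163] bl,br [350 365] [442 365]
p2 [  256   204   269   374 26232] tl,tr [256 209] [524 209]
p3 [  257   202   269   376 21490] tl,tr [257 209] [525 208]
```

```bash
python3 - <<'E'
from h import *
cams.camera('top')
togo([0.565,0.0155,0.090],97.5)
E
```

```text
t 16.8 pos [0.5637 0.0195 0.2361] w 0.712 F [ 0.21 -0.45 -0.79] xaxis yaw 97.42 zaxis [ 1.e-04 -1.e-04 -1.e+00] q [ 0.78  0.4  -1.13  1.58  0.36  1.4   1.32]
shift [-0.0041  0.0007  0.1461]
turn [ 0.    0.   -0.08]
```

{"api": "move_arm", "payload": {
  "moves": [
    [0,0,0,-0.004,0.001,0.01,0.04],
    [0,0,0,-0.004,0.001,0.03,0.04],
    [0,0,0,-0.004,0.001,0.055,0.04],
    [0,0,0,-0.004,0.001,0.08,0.04],
    [0,0,0,-0.004,0.001,0.105,0.04],
    [0,0,0,-0.004,0.001,0.125,0.04],
    [0,0,0,-0.004,0.001,0.138,0.04],
    [0,0,0,-0.004,0.001,0.144,0.04],
    [0,0,0,-0.004,0.001,0.144,0.04],
    [0,0,0,-0.004,0.001,0.144,0.04]
  ]
}}

```text
clock: 17.8
position: [0.5659, 0.0149, 0.0927]
ee_rot: [0.66, 0.751, 0.0, 0.0]
ft_force: [0.2, -0.3, -0.2]
grip_width: 0.707
```

```bash
python3 - <<'E'
from pm import *
im=cams.camera('scene');o=manip.get_obs()
togo([0.565,0.0155,0.082],97.5)
s,pts=corners(cams.camera('wrist'));print('wrist',s)
save(im,'pics/f1.png',None,1.5625);save(im,'pics/f1c.png',(220,150,160,120),5)
r=R.from_quat(o['ee_rot'])
for off in(.015,.018):
    P=o['position']+r.apply([[x,y,-off-t] for t in(0,.008) for x in(-.031,.031) for y in(-.065,.065)])
    q=w2px('scene',P);print(off,((q-[220,150])*5).round(0).tolist())
a=np.radians(7.5);M=np.array([[np.cos(a),-np.sin(a)],[np.sin(a),np.cos(a)]])
q=w2px('scene',[[*(np.array([.565,.0155])+M@[x,y]),.084] for x in(-.05,.05) for y in(-.02,.02)]);print('bed',((q-[220,150])*5).round(0).tolist())
E
```

```text
t 17.85 pos [0.566  0.0149 0.0929] w 0.715 F [ 0.1  -0.58 -0.03] xaxis yaw 97.34 zaxis [ 1.4e-03 -1.0e-04 -1.0e+00] q [ 0.71  0.54 -1.03  1.74  0.5   1.16  1.23]
shift [ 0.0007 -0.0009  0.0109]
turn [ 0.08  0.01 -0.16]
wrist [  164   129   173   241 12655]
0.015 [[198.0, 314.0], [391.0, 497.0], [318.0, 262.0], [516.0, 434.0], [198.0, 299.0], [392.0, 481.0], [319.0, 247.0], [518.0, 419.0]]
0.018 [[198.0, 309.0], [392.0, 491.0], [318.0, 256.0], [517.0, 429.0], [198.0, 294.0], [393.0, 476.0], [319.0, 242.0], [519.0, 413.0]]
bed [[239.0, 366.0], [316.0, 331.0], [387.0, 505.0], [465.0, 465.0]]
```

View pics/f1c.png

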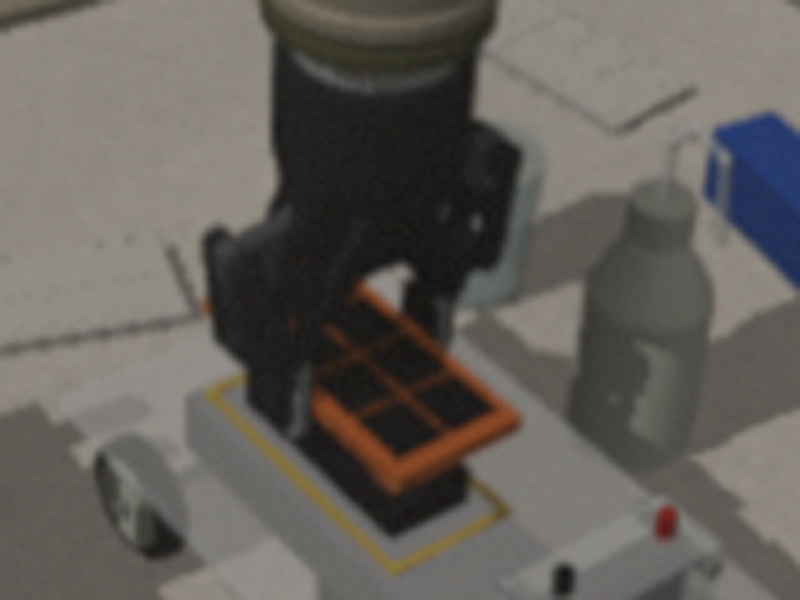

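```bash
python3 - <<'E'
from h import *
f=lambda pts,z:px2w('scene',np.array(pts)/5.+[220,150],z)[:,:2]
a=np.radians(7.5);M=np.array([[np.cos(a),-np.sin(a)],[np.sin(a),np.cos(a)]])
loc=lambda P:((P-[.565,.0155])@M*1000).round(1).tolist()
print('yellow near,right,left',loc(f([(395,572),(512,510),(208,393)],.066)))
print('bed base near,right',loc(f([(395,537),(467,500)],.066)))
print('panel bottom near',loc(f([(397,492)],.1095)),'top right, top near',loc(f([(520,417),(398,472)],.1175)))
w=cv2.imread('pics/top0.png')
# outline in w1 and in top0: local coordinates
E
```

```text
yellow near,right,left [[67.4, -28.1], [67.0, 32.2], [-59.8, -29.0]]
bed base near,right [[52.3, -16.2], [52.3, 20.9]]
panel bottom near [[66.3, -29.6]] top right, top near [[66.7, 30.4], [64.1, -28.1]]
```

{"api": "move_arm", "payload": {
  "moves": [
    [0,0,-0.1,0.0007,0.0003,0.004,0.04],
    [0,0,-0.2,0.0015,0.0007,0.008,0.04],
    [0,0,-0.2,0.0015,0.0007,0.0105,0.04],
    [0,0,-0.2,0.0015,0.0007,0.0105,0.04],
    [0,0,-0.2,0.0015,0.0007,0.0105,0.04],
    [0,0,-0.2,0.0015,0.0007,0.0105,0.04],
    [0,0,-0.2,0.0015,0.0007,0.0105,0.04],
    [0,0,-0.2,0.0015,0.0007,0.0105,0.04]
  ]
}}

```text
clock: 18.7
position: [0.566, 0.0163, 0.0816]
ee_rot: [0.659, 0.752, 0.0, 0.0]
ft_force: [0.4, -0.9, -1.1]
grip_width: 0.717
```

```bash
python3 - <<'E'
from pm import *
togo([0.5663,0.0165,0.082],97.5)
im=cams.camera('scene');old=cv2.cvtColor(cv2.imread('pics/r3.png'),cv2.COLOR_BGR2RGB)
rg=im[140:300,40:200];hung=cv2.resize(rg,(400,400));
blue=lambda a:((a[:,:,2].astype(int)>1.6*a[:,:,0])&(a[:,:,2]>50))
b=blue(hung);b0=blue(old[:,:400])
ys,xs=np.nonzero(b);print('blue now',b.sum(),ys.min(),ys.max(),xs.min(),xs.max(),'overlap with r3',(b&b0).sum()/b0.sum())
cv2.imwrite('pics/end.png',cv2.cvtColor(im,cv2.COLOR_RGB2BGR))
a=cv2.resize(im[150:270,220:380],(480,360),interpolation=cv2.INTER_CUBIC);c=cv2.resize(rg,(320,320));c=np.vstack([c,np.zeros((40,320,3),np.uint8)])
save(np.hstack([a,c]),'pics/fin.png',None,1)
s,pts=corners(cams.camera('wrist'));print('wrist',s);togo([0.5663,0.0165,0.082],97.5)
E
```

```text
t 18.7 pos [0.566  0.0163 0.0816] w 0.717 F [ 0.43 -0.86 -1.1 ] xaxis yaw 97.54 zaxis [ 1.e-04 -1.e-04 -1.e+00] q [ 0.7   0.55 -1.02  1.75  0.51  1.14  1.22]
shift [ 0.0001  0.0004 -0.0004]
turn [0.01 0.01 0.04]
blue now 5265 190 352 40 381 overlap with r3 0.9725228975853455
wrist [  164   129   173   241 12925]
t 18.8 pos [0.566  0.0163 0.0816] w 0.713 F [ 0.14 -0.38 -2.25] xaxis yaw 97.54 zaxis [ 1.e-04 -1.e-04 -1.e+00] q [ 0.7   0.55 -1.02  1.75  0.51  1.14  1.22]
shift [ 0.0001  0.0004 -0.0004]
turn [0.01 0.01 0.04]
```

```bash
python3 -c "
from workcell import manip
print(manip.hand_in())"
```

```text
the job is handed in; nothing more can be done
None
```

I hung the glasses on the bench rail and carried the orange panel over the glassware. It is now held about 15 mm above the car's bed; I handed in at about 18.8 s.

**Glasses:** They were set down with both side arms across the bar and stayed level when released. A later colour comparison of the scene picture matched 97 % of their blue pixels from just after release, so they had not moved.

**Panel:** It is held at a 61 mm grip opening. At hand-in:
- The tool was within 0.5 mm and 0.1° of its target.
- The tool axis was vertical to within 0.01°.
- No contact force was seen beyond the sensor's 1–2 N noise.

**Gap:** My three estimates of how far the panel's underside sits above the tool point disagree slightly, at 16 to 19 mm. I used 17 mm, so the true gap over the bed is probably 13.5 to 16.5 mm.

**Centring:** Estimates of the bed's centre from different views differed by about 2–4 mm lengthwise and 2 mm sideways, and I used values in between.

**Not checked:** I had used up the 12 pictures, so the final pose was checked by numbers only. I did not look at the bottle and beaker again after carrying the panel. The last close-up before the final 10 mm descent, after the carry, showed the bottle upright and the panel lined up with the yellow outline.

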